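# Check the end-of-travel limit switch of the vial-rack conveyor

## Robot

A 7-joint arm with a two-finger parallel gripper is mounted at the origin on the work surface. World frame = base frame: x ahead of the robot, y to its left, z up, the work surface at z = 0. Lengths are in m, angles in degrees, forces in N, time in s.
With the tool pointing down it reaches from about 0.425 to 0.875 m from the base axis. Payload 4.7 kg.
Tool frame: the origin (TCP) lies on the centre line of the jaws, within the pads' length; the fingertips stand 8 mm ahead of it and the grasp point (between the pads) lies 11 mm behind it; z points along the fingers, y is the direction in which the jaws open and shut (so a half turn about z gives the same grasp; the last joint's range is limited). The gripper opens to 87 mm and grips with 3 to 60 N. Pads are 19 mm wide; open, the fingers measure 117 mm over their backs; the gripper's body (75 mm by 190 mm) begins 51 mm behind the grasp point.
Start: joints at [74.204, 18.392, -4.016, 83.108, 1.295, 78.541, -3.26], TCP at [0.186, -0.623, 0.231] pointing down, gripper open.
Joint ranges: [-163.93, 163.93], [-17.29, 119.83], [-79.2, 71.16], [3.27, 140.29], [-89.18, 269.18], [5.43, 117.66], [-154.24, 154.24]. Speed limits (degrees/s): [147.25, 147.25, 180, 180, 180, 180, 180].

## Interface

Orientations are given as [roll, pitch, yaw] about the fixed x, y, z axes, in that order (R = Rz(yaw) Ry(pitch) Rx(roll)).
In Python, from cell import status, vision, workorder gives the robot as it stands.
- The arm moves only by the tool step_arm, never from a script. Its argument "series" is a list of rows, each an object of numbers: "ax", "ay", "az": the turn, a rotation vector about the world's x, y, z in degrees; "x", "y", "z": the shift along the world's x, y, z in m; "claw": the opening in per cent of the stroke, from 0 (shut) to 100 (fully open). In form: [{"ax": .., "ay": .., "az": .., "x": .., "y": .., "z": .., "claw": ..}, ...]. A call has 1 to 12 rows; each row is the pose to reach, as a shift and turn from the pose commanded when the call began; what a row does not reach only later rows make up. A row lasts 1/10 s, in which the tool goes at most 50 mm and 8.59 degrees, less where a joint would pass 70% of its speed; a pose out of reach is approached as far as the arm can. A call with a gripper value outside its range is refused whole. The fingers move at their own pace and stop on an object; "squeeze" is the grip in N (left out, the last holds). Time passes only in rows, so rows that repeat a pose let the fingers close. It gives the time, the measured TCP pose, the force and the opening at its end, in the units of the state.
- status.get_obs(): the state, without advancing time (a new reading comes with each control period).
- vision.read_camera(name): name is "side" or "top"; returns the picture (400x640x3 uint8, red, green, blue); there is no depth.
- vision.camera_params(name): a dict with "fovy" (degrees; the focal length in pixels is half the picture's height over the tangent of half this angle, whatever the lens; pixels are square), "cx", "cy" (the principal point, pixels), "eye" and "orientation" of the camera in the world. Camera axes: x right, y down, z forward; pixel columns grow to the right and rows downward; lengths in m; the calibration is good to about 2 mm. A picture is of the moment at which its call begins. camera_params takes no time and is no camera call.
- workorder.sign_off(): hands the job in, once; it reports no verdict.
The state is a dict: "time_s": time; "qpos": joint angles; "joint_velocities": joint speeds; "effort": joint torques, N m; "tool_pos": TCP position; "tool_rot": TCP orientation; "force": force on the tool from outside, world axes, zero at the start; "wrist_torque": the same for the moment, N m; "grip_width": finger opening in m.
Only numpy, scipy, OpenCV 4.12 (cv2) and the standard library are available. Lean on these libraries where they do the work, as an engineer would, in place of code of your own. Each camera call takes 0.05 s, during which the arm holds its last target.

## Task

A vial rack has stopped on the bench conveyor with its nose just short of the roller-lever limit switch. Take it by its handle and bring it back along the belt until the whole rack is behind the yellow marks on the side rails, then check the switch by hand: with a bare fingertip swing its roller lever the way the racks travel until you feel it click, stop there without forcing it on into its end stop, and let it spring back home. Leave the rack standing square on the belt behind the marks, and do not disturb the other things on the bench.

Things in the scene. Friction and masses are not known exactly. Their poses are not given: they have to be found in the camera images.
- conveyor: Fixed bench conveyor, switched off: green-grey belt between aluminium rails, 640 mm long (y axis, the way racks travel), 120 mm wide (x axis; +x is the switch side), z up. Origin at its middle on the bench; belt surface 70 mm above it. White strips on the rails stand 14 mm above the belt, 82 mm apart. The belt stays still; things slide on it. A motor juts 190 mm to +x at the +y end.
- load_mark (a point): Middle of the yellow marks: on the belt surface, on its centre line, at y = -47.5 mm in the conveyor's frame. The marks are yellow bands, 15 mm wide along y, on both side rails. Behind them (toward -y) is the loading end.
- rack: Loose blue rack with ten amber vials fixed in it, 0.3 to 0.65 kg, 130 mm long (y axis, along the conveyor), 70 mm wide (x axis), standing on the belt. Origin at the centre of its underside. End walls 46 mm high, vial caps 53 mm; a handle rises above them along its centre line. At the start its +y end is 6 to 20 mm short of the roller, too near for a finger.
- rack_handle (a point): Middle of the rack's handle, 88 mm above the rack's underside: a bar 12 mm thick (rack x), 80 mm long (rack y), from 74 to 102 mm above the underside, on two posts; free space around it above the vial caps. Dragged fast by the handle with the belt gripping it, the rack can tip.
- switch: Grey limit switch on a steel bracket, fixed to the conveyor's +x rail; axes parallel to the conveyor's. Origin on the bench under the shaft axis, 100 mm to +x of the belt's centre line, 130 to 200 mm to +y of the conveyor's middle. Head 48 mm square about the shaft, top 108 mm above the bench; the body lies behind it, 115 mm to +x.
- shaft (a point): Point on the vertical axis of the switch's shaft, about which the lever swings, 105 mm above the bench. The lever's hub on the shaft is 26 mm in diameter and reaches 133 mm above the bench.
- roller_centre (a point): Centre of the black roller under the free end of the lever, 75 mm from the shaft axis, 105 mm above the bench; moves with the lever. Roller 24 mm in diameter, 96 to 114 mm above the bench (26 mm clear above the belt), axis vertical, spins freely. At rest it is 25 mm to +x of the belt's centre line.
- lever (a joint): Lever angle, rad: 0 at rest, pointing straight across the belt (conveyor -x); grows as the roller swings toward conveyor +y, on its arc about the shaft. One way only, sprung back. Steel arm 14 mm wide, 117 to 122 mm above the bench. The click angle is set inside the switch, unseen, and differs each time: 0.22 to 0.7 rad.
- contact (a joint): Plunger inside the switch (unseen), m: 0 at rest, about 0.007 once clicked, past 0.0092 when forced into the end stop. Felt at the roller: 2 to 4 N swings the lever; over the last 0.2 rad before the click this climbs to 6 to 12 N; at the click it drops suddenly to 2 to 5 N and the lever may jump 0.1 rad ahead; some 0.15 rad past the click angle it climbs again past 8 N: the end stop.
- solvent_bottle: Bystander: solvent bottle, 86 mm in diameter, 175 mm tall, blue cap, standing beyond the conveyor; origin under its centre, z up.
- cap_jar: Bystander: white jar with blue lid, 68 mm in diameter, 85 mm tall, standing beyond the conveyor; origin under its centre, z up.
- screwdriver: Bystander: screwdriver, 180 mm long (x axis, handle to -x), lying along the near side of the conveyor; origin under its middle.
Not all that is in view belongs to the job. Of the things that look like the rack, the middle-sized one is meant.

How it is judged:
By the outcome, as a careful person would: the job done as asked, in the order asked, and still so for the second after the job is handed in, with the robot touching nothing.
It also fails if it takes over 64 s, if anything falls off the work surface, if the arm or the gripper's body presses on something with over 40 N, if the wrist force passes 120 N, or if a joint passes its speed limit or range.

## Working session

There is one attempt and no reset: what is moved stays moved. The work goes in short steps, Python scripts to look and compute and a tool call to move; the robot and the scene stay as the last step left them, time stands still between calls to the robot, and variables do not carry over. Pictures are saved under pics/ and viewed, and the job is handed in when it is done.

Besides the shell and the picture viewer there is one more tool, called after "Emit:" by a JSON object that holds its "fn" and its "kwargs", one argument or row to a line. step_arm: Moves the arm, as the interface text tells. Its arguments: {"type":"object","properties":{"series":{"type":"array"},"squeeze":{"type":"number"}},"required":["series"]}

```bash
ls; mkdir -p pics
python3 - <<'E'
from cell import status, vision
import cv2
for n in("side","top"):
    cv2.imwrite(f"pics/{n}0.png",vision.read_camera(n)[:,:,::-1]); print(n,vision.camera_params(n))
o=status.get_obs()
for k,v in o.items(): print(k,v)
E
```

```text
pics
side {'fovy': 56.67106894240798, 'cx': 313.92896140098617, 'cy': 200.16669052758527, 'eye': array([0.11687466, 0.57747138, 0.71107811]), 'orientation': array([-134.8226261 ,   -0.54009186, -139.52413231])}
top {'fovy': 43.108147266448896, 'cx': 314.21371132905347, 'cy': 200.6245142768028, 'eye': array([0.21507869, 0.11909956, 1.44669975]), 'orientation': array([-168.23388296,   -0.32448897,  -89.95086988])}
time_s 0.1
qpos [74.20177891 18.43369759 -4.01754859 83.16799246  1.29430879 78.53905104
 -3.26126056]
joint_velocities [-0.05456201 -0.02680241  0.00186057 -0.2074049  -0.07687396  0.01776165
  0.0473815 ]
effort [-2.53319722e-04 -4.92572415e+01 -4.05958593e-01 -3.13396883e+01
 -6.41178573e-02  3.95948603e-02  1.09103416e-04]
tool_pos [ 0.18560787 -0.62244446  0.22958306]
tool_rot [-1.79904459e+02  4.06700071e-03  1.66083364e+01]
force [-0.34884793 -0.35233791 -0.60174566]
wrist_torque [ 0.00116081  0.04183969 -0.07613388]
grip_width 0.0870088486191357
```

View pics/side0.png

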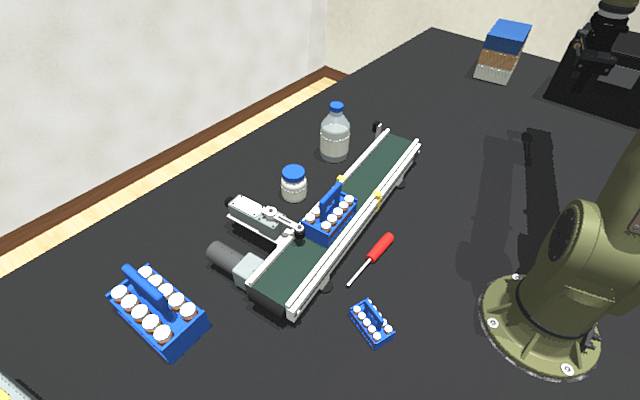

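View pics/top0.png

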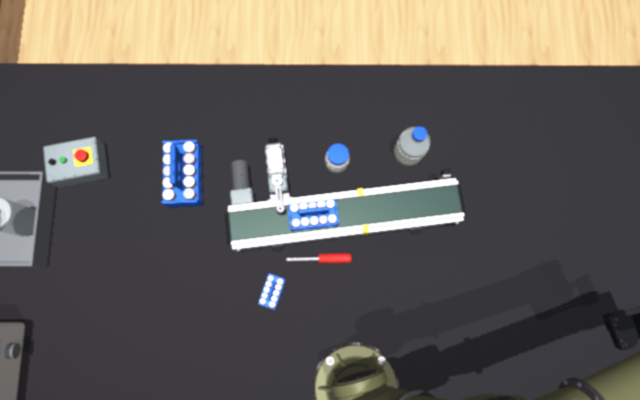

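```bash
cat > h.py <<'E'
import numpy as np, cv2
from scipy.spatial.transform import Rotation as R
from cell import status, vision
def cam(n):
    p=vision.camera_params(n); f=200/np.tan(np.radians(p['fovy']/2))
    return p,f,R.from_euler('xyz',p['orientation'],degrees=True).as_matrix()
def proj(n,X):
    p,f,M=cam(n); c=(np.atleast_2d(X)-p['eye'])@M
    return np.c_[p['cx']+f*c[:,0]/c[:,2],p['cy']+f*c[:,1]/c[:,2]]
def back(n,uv,z):
    p,f,M=cam(n); uv=np.atleast_2d(uv).astype(float)
    d=np.c_[(uv[:,0]-p['cx'])/f,(uv[:,1]-p['cy'])/f,np.ones(len(uv))]@M.T
    return p['eye']+d*((z-p['eye'][2])/d[:,2])[:,None]
def crop(src,dst,x,y,w,h,s):
    im=cv2.imread(src)[y:y+h,x:x+w]; cv2.imwrite(dst,cv2.resize(im,None,fx=s,fy=s,interpolation=cv2.INTER_CUBIC))
E
python3 - <<'E'
from h import *
crop('pics/top0.png','pics/t1.png',220,130,260,130,3)
crop('pics/side0.png','pics/s1.png',200,110,230,220,2.7)
print(proj('top',[[0,0,0],[0.5,0,0],[.5,.3,0]]),proj('side',[[0,0,0]]))
E
```

```text
[[355.0426766  387.14228382]
 [352.36754171 206.22166457]
 [249.31787205 206.02218297]] [[536.36143949 322.4575695 ]]
```

View pics/t1.png

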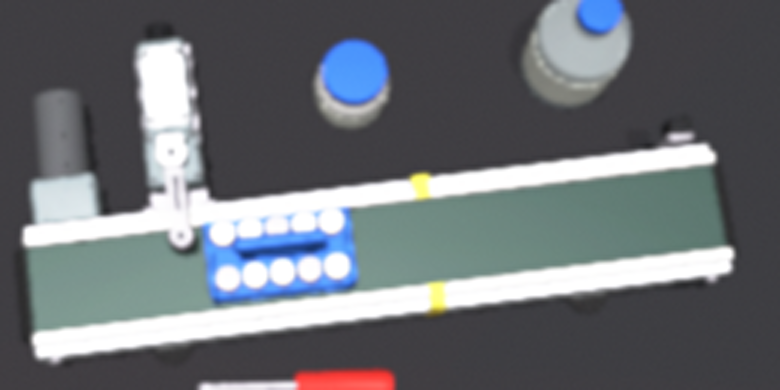

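View pics/s1.png

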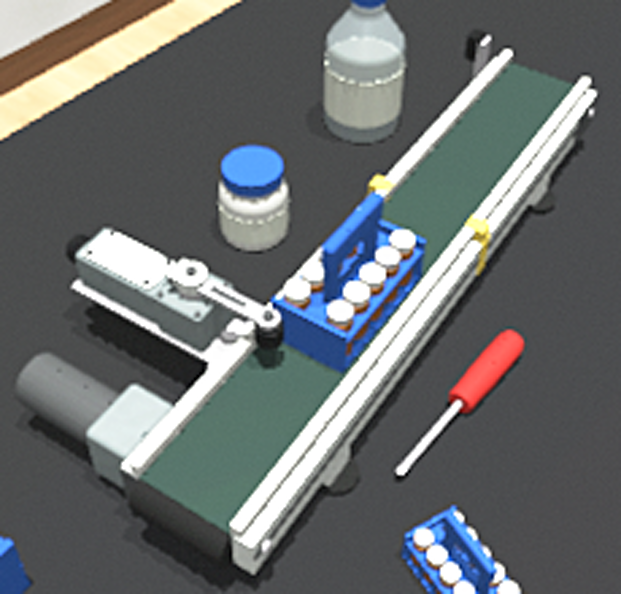

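Run:
```python
from h import *
crop('pics/top0.png','pics/tL.png',222,170,90,90,7)
crop('pics/top0.png','pics/tR.png',330,165,145,85,5.5)
crop('pics/side0.png','pics/sA.png',220,180,120,90,6)
crop('pics/side0.png','pics/sB.png',320,120,110,100,6)
```

```text
(no output)
```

View pics/tL.png

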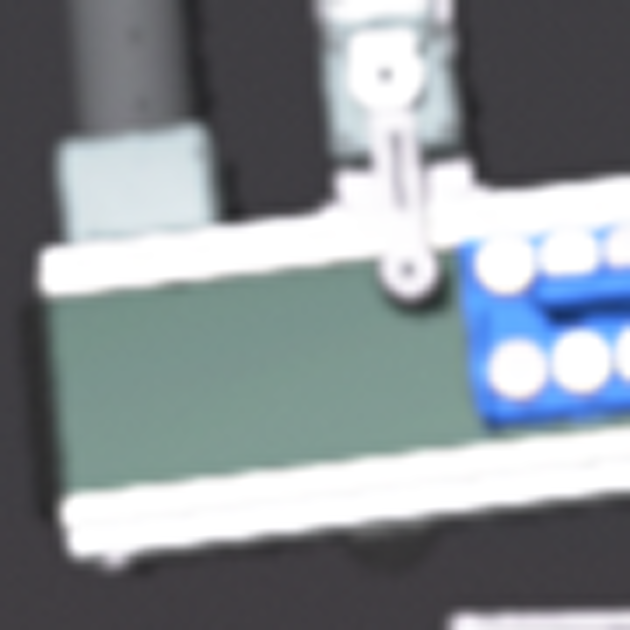

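View pics/tR.png

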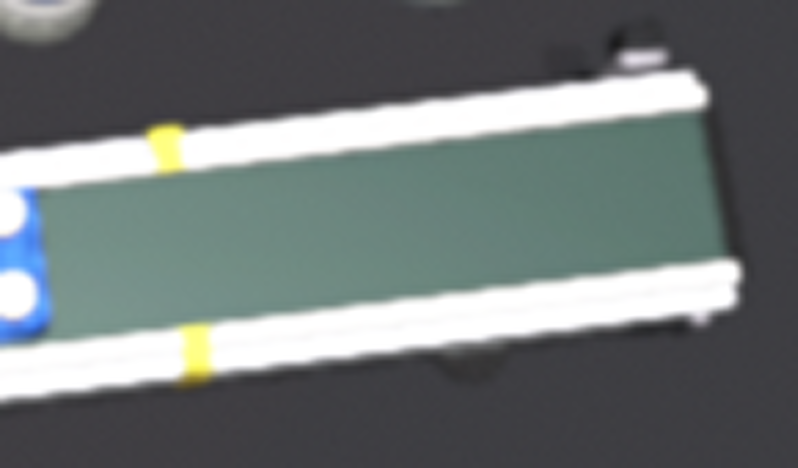

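View pics/sA.png

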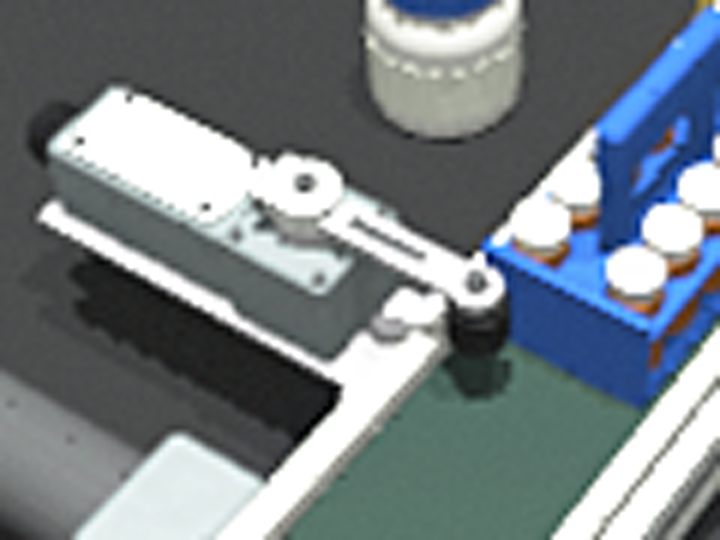

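View pics/sB.png

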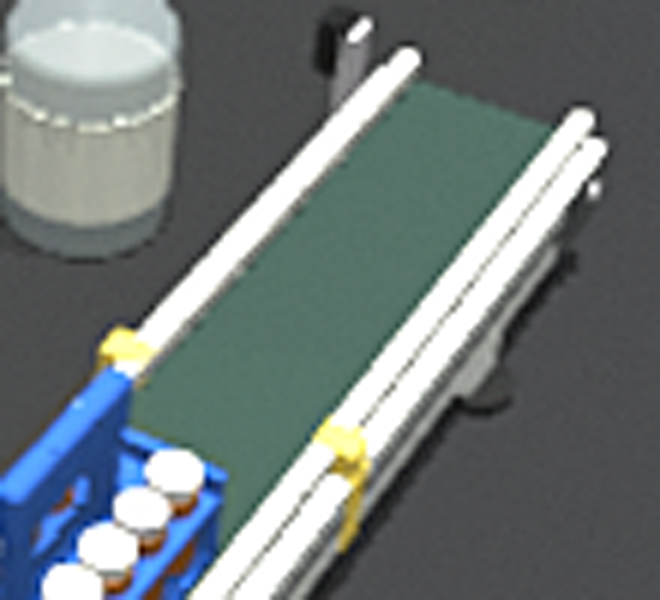

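```bash
cat > fit.py <<'E'
from h import *
from scipy.optimize import least_squares
# cam,u,v,z, cx, cy (None free; 's' switch)
D=[('top',232,240,84,-41,None),('top',290.6,232.1,84,-41,None),('top',340,226.8,84,-41,None),('top',460.9,212.8,84,-41,None),
('top',229.1,212.4,70,41,None),('top',274.9,206.9,70,41,None),('top',338.2,199.2,70,41,None),('top',456.4,185.4,70,41,None),
('top',360.4,192.3,85,None,-47.5),('top',365.8,229,85,None,-47.5),
('top',230.5,225,72,None,318),('top',460.5,200,70,None,-318),
('top',277.1,180.4,133,100,'s'),('top',280.3,208.6,125,25,'s'),
('side',271,210.5,133,100,'s'),('side',299.7,227,125,25,'s'),
('side',377,193.3,85,None,-47.5),('side',340.5,177.5,85,None,-47.5),
('side',412.5,141.7,84,-41,None),('side',355.8,215,84,-41,None),
('side',390,133.3,70,41,None),('side',343.3,185,70,41,None),('side',268.3,269.2,70,41,None),('side',291.7,237.5,70,41,None),('side',314.2,268.3,84,-41,None)]
def und(n,uv,k):
    p,f,M=cam(n); c=np.array([p['cx'],p['cy']]); d=np.asarray(uv,float)-c
    r2=(d**2).sum(-1,keepdims=True)/f**2
    return c+d*(1+k*r2)
def toconv(P,q):
    c,s=np.cos(q[2]),np.sin(q[2]); d=P[:,:2]-q[:2]
    return np.c_[c*d[:,0]+s*d[:,1],-s*d[:,0]+c*d[:,1]]*1000
def back2(n,uv,z,q): return back(n,und(n,uv,q[4] if n=='top' else q[5]),z)
def res(q,full=False):
    r=[]
    for n,u,v,z,x,y in D:
        c=toconv(back2(n,(u,v),z/1000,q),q)[0]; e=[]
        if x is not None:e.append(c[0]-x)
        if y is not None:e.append(c[1]-(q[3]*1000 if y=='s' else y))
        r.append(e)
    return r if full else np.concatenate(r)
def fit(): return least_squares(res,[.5,0,.1,.16,0,0],loss='soft_l1',f_scale=3).x
if __name__=='__main__':
    q=fit(); print(q,np.degrees(q[2]))
    for d,r in zip(D,res(q,True)): print(d,np.round(r,1))
E
python3 fit.py
```

```text
Traceback (most recent call last):
  File "fit.py", line 31, in <module>
    q=fit(); print(q,np.degrees(q[2]))
  File "fit.py", line 29, in fit
    def fit(): return least_squares(res,[.5,0,.1,.16,0,0],loss='soft_l1',f_scale=3).x
                      ~~~~~~~~~~~~~^^^^^^^^^^^^^^^^^^^^^^^^^^^^^^^^^^^^^^^^^^^^^^^^
  File "fit.py", line 24, in res
    c=toconv(back2(n,(u,v),z/1000,q),q)[0]; e=[]
             ~~~~~^^^^^^^^^^^^^^^^^^
  File "fit.py", line 20, in back2
    def back2(n,uv,z,q): return back(n,und(n,uv,q[4] if n=='top' else q[5]),z)
                                ~~~~^^^^^^^^^^^^^^^^^^^^^^^^^^^^^^^^^^^^^^^^^^
  File "h.py", line 11, in back
    p,f,M=cam(n); uv=np.atleast_2d(uv).astype(float)
          ~~~^^^
  File "h.py", line 5, in cam
    p=vision.camera_params(n); f=200/np.tan(np.radians(p['fovy']/2))
ValueError: time passes only in moves, steps and waits
```

```bash
python3 - <<'E'
s=open('h.py').read()
s=s.replace("def cam(n):\n    p=vision.camera_params(n);","_c={}\ndef cam(n):\n    if n not in _c: _c[n]=vision.camera_params(n)\n    p=_c[n];")
open('h.py','w').write(s)
E
python3 fit.py
```

```text
[ 0.46618614  0.0258734   0.12443009  0.17640973 -0.13804433  0.00451359] 7.129319257754169
('top', 232, 240, 84, -41, None) [3.7]
('top', 290.6, 232.1, 84, -41, None) [5.5]
('top', 340, 226.8, 84, -41, None) [3.4]
('top', 460.9, 212.8, 84, -41, None) [2.2]
('top', 229.1, 212.4, 70, 41, None) [0.8]
('top', 274.9, 206.9, 70, 41, None) [0.7]
('top', 338.2, 199.2, 70, 41, None) [0.9]
('top', 456.4, 185.4, 70, 41, None) [-0.3]
('top', 360.4, 192.3, 85, None, -47.5) [-0.6]
('top', 365.8, 229, 85, None, -47.5) [-0.6]
('top', 230.5, 225, 72, None, 318) [-2.]
('top', 460.5, 200, 70, None, -318) [-1.]
('top', 277.1, 180.4, 133, 100, 's') [-0.2 -2.3]
('top', 280.3, 208.6, 125, 25, 's') [-0.8 -2.1]
('side', 271, 210.5, 133, 100, 's') [-3.7  3.1]
('side', 299.7, 227, 125, 25, 's') [-2.6  1.6]
('side', 377, 193.3, 85, None, -47.5) [2.7]
('side', 340.5, 177.5, 85, None, -47.5) [2.2]
('side', 412.5, 141.7, 84, -41, None) [1.]
('side', 355.8, 215, 84, -41, None) [-2.2]
('side', 390, 133.3, 70, 41, None) [-2.7]
('side', 343.3, 185, 70, 41, None) [-1.7]
('side', 268.3, 269.2, 70, 41, None) [-2.5]
('side', 291.7, 237.5, 70, 41, None) [6.7]
('side', 314.2, 268.3, 84, -41, None) [-3.3]
```

Run:
```python
from fit import *
q=fit(); np.save('q.npy',q)
for n,uv in (('top',(313.2,213.2)),('side',(330,207.6))):
    P=back2(n,uv,.123,q); print(n,P,toconv(P,q))
for n,uvs in (('top',[(222,233),(331,222),(228,278),(337,265)]),('side',[(296,292),(340,313),(403,240)])):
    s,o=(3,(220,130)) if n=='top' else (2.7,(200,110))
    P=back2(n,np.array(uvs)/s+o,.123,q); print(n,P.round(4),toconv(P,q).round(1))
def w(x,y): 
    c,s=np.cos(q[2]),np.sin(q[2]); return q[:2]+np.array([c*x-s*y,s*x+c*y])/1000
print('roller',w(25,q[3]*1000),'mark',w(0,-47.5))
```

```text
top [[0.45667904 0.11450293 0.123     ]] [[ 1.56614651 89.1242218 ]]
side [[0.4549276  0.11815995 0.123     ]] [[ 0.28212126 92.97032948]]
top [[0.4716 0.1656 0.123 ]
 [0.4817 0.0688 0.123 ]
 [0.4312 0.16   0.123 ]
 [0.443  0.0638 0.123 ]] [[ 22.7 138. ]
 [ 20.7  40.7]
 [-18.1 137.4]
 [-18.3  40.5]]
side [[0.4682 0.1714 0.123 ]
 [0.4278 0.1656 0.123 ]
 [0.4392 0.0682 0.123 ]] [[ 20.1 144.1]
 [-20.7 143.4]
 [-21.5  45.4]]
roller [0.46909878 0.20402196] mark [ 0.47208133 -0.02125936]
```

Emit:
{"fn": "step_arm", "kwargs": {
  "series": [
    {"x": 0.03,"y": 0.02,"z": 0.01,"az": 5},
    {"x": 0.065,"y": 0.05,"z": 0.03,"az": 11},
    {"x": 0.1,"y": 0.085,"z": 0.045,"az": 17},
    {"x": 0.135,"y": 0.12,"z": 0.06,"az": 24},
    {"x": 0.165,"y": 0.155,"z": 0.07,"az": 31},
    {"x": 0.19,"y": 0.195,"z": 0.07,"az": 38},
    {"x": 0.215,"y": 0.235,"z": 0.07,"az": 45},
    {"x": 0.24,"y": 0.275,"z": 0.07,"az": 52},
    {"x": 0.26,"y": 0.32,"z": 0.07,"az": 59},
    {"x": 0.275,"y": 0.365,"z": 0.07,"az": 66},
    {"x": 0.285,"y": 0.41,"z": 0.07,"az": 73},
    {"x": 0.29,"y": 0.455,"z": 0.07,"az": 80}
  ]
}}

```text
invalid input
```

Emit:
{"fn": "step_arm", "kwargs": {
  "series": [
    {"ax": 0,"ay": 0,"x": 0.03,"y": 0.02,"z": 0.01,"az": 5,"claw": 100},
    {"ax": 0,"ay": 0,"x": 0.065,"y": 0.05,"z": 0.03,"az": 11,"claw": 100},
    {"ax": 0,"ay": 0,"x": 0.1,"y": 0.085,"z": 0.045,"az": 17,"claw": 100},
    {"ax": 0,"ay": 0,"x": 0.135,"y": 0.12,"z": 0.06,"az": 24,"claw": 100},
    {"ax": 0,"ay": 0,"x": 0.165,"y": 0.155,"z": 0.07,"az": 31,"claw": 100},
    {"ax": 0,"ay": 0,"x": 0.19,"y": 0.195,"z": 0.07,"az": 38,"claw": 100},
    {"ax": 0,"ay": 0,"x": 0.215,"y": 0.235,"z": 0.07,"az": 45,"claw": 100},
    {"ax": 0,"ay": 0,"x": 0.24,"y": 0.275,"z": 0.07,"az": 52,"claw": 100},
    {"ax": 0,"ay": 0,"x": 0.26,"y": 0.32,"z": 0.07,"az": 59,"claw": 100},
    {"ax": 0,"ay": 0,"x": 0.275,"y": 0.365,"z": 0.07,"az": 66,"claw": 100},
    {"ax": 0,"ay": 0,"x": 0.285,"y": 0.41,"z": 0.07,"az": 73,"claw": 100},
    {"ax": 0,"ay": 0,"x": 0.29,"y": 0.455,"z": 0.07,"az": 80.5,"claw": 100}
  ]
}}

```text
time_s: 1.3
tool_pos: [0.4761, -0.1656, 0.3001]
tool_rot: [-180.0, -0.0, 97.5]
force: [0.4, -0.6, 0.5]
grip_width: 0.087
```

Emit:
{"fn": "step_arm", "kwargs": {
  "series": [
    {"ax": 0,"ay": 0,"az": 0,"x": 0,"y": 0.045,"z": 0,"claw": 100},
    {"ax": 0,"ay": 0,"az": 0,"x": -0.005,"y": 0.09,"z": -0.01,"claw": 100},
    {"ax": 0,"ay": 0,"az": 0,"x": -0.01,"y": 0.135,"z": -0.02,"claw": 100},
    {"ax": 0,"ay": 0,"az": 0,"x": -0.012,"y": 0.18,"z": -0.04,"claw": 100},
    {"ax": 0,"ay": 0,"az": 0,"x": -0.016,"y": 0.225,"z": -0.06,"claw": 100},
    {"ax": 0,"ay": 0,"az": 0,"x": -0.02,"y": 0.26,"z": -0.08,"claw": 100},
    {"ax": 0,"ay": 0,"az": 0,"x": -0.02,"y": 0.284,"z": -0.1,"claw": 100},
    {"ax": 0,"ay": 0,"az": 0,"x": -0.02,"y": 0.284,"z": -0.1,"claw": 100}
  ]
}}

```text
time_s: 2.1
tool_pos: [0.453, 0.1197, 0.1982]
tool_rot: [-179.8, -0.1, 97.5]
force: [-0.5, 0.3, -0.4]
grip_width: 0.087
```

Run:
```python
from h import *
for n in("side","top"): cv2.imwrite(f"pics/{n}1.png",vision.read_camera(n)[:,:,::-1])
o=status.get_obs(); print(o['tool_pos'],o['tool_rot'],o['qpos'])
crop('pics/side1.png','pics/s2.png',230,100,200,150,4); crop('pics/top1.png','pics/t2.png',220,100,200,150,4)
```

```text
[0.4553687  0.11579455 0.20028954] [-1.79938850e+02  2.24676626e-02  9.71652159e+01] [ 33.65106194  -1.28291638 -49.84767005 108.5752801   -1.01594002
  72.31858629  -8.71464286]
```

View pics/s2.png

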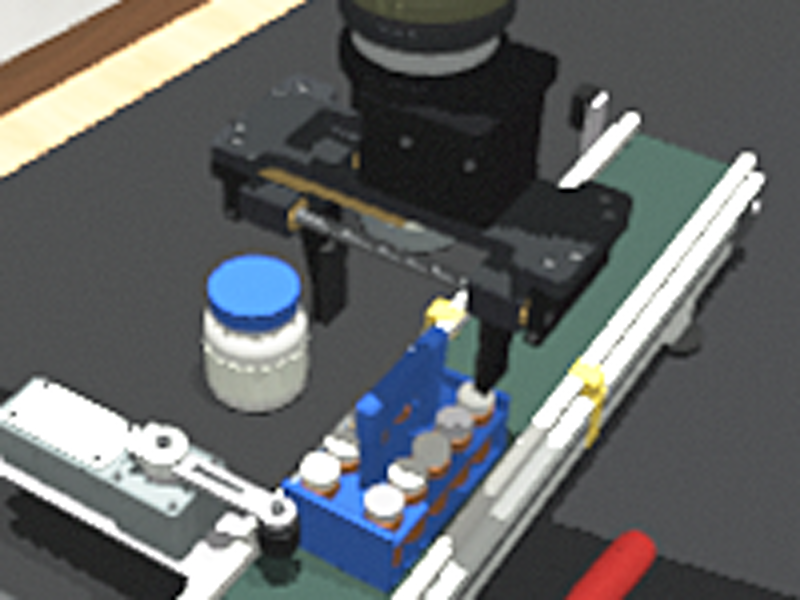

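View pics/t2.png

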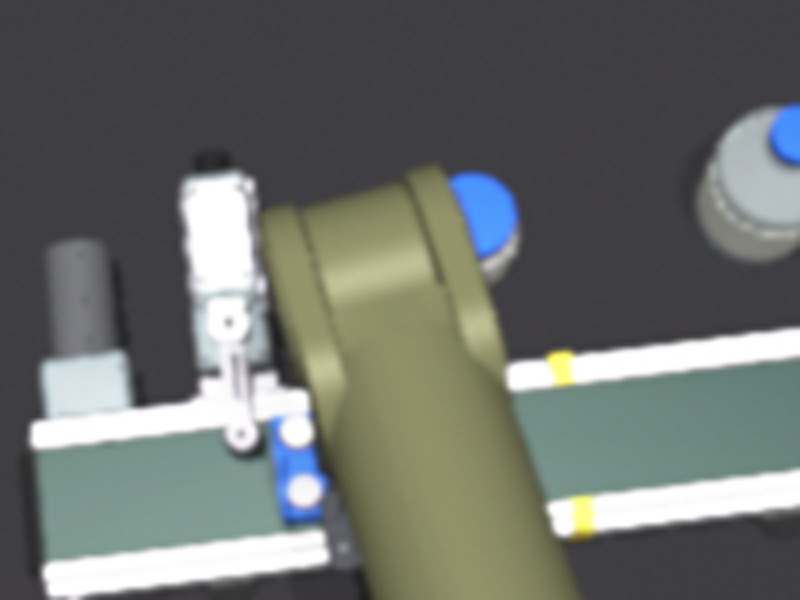

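Run:
```python
from fit import *
q=np.load('q.npy')
a=lambda p:np.array(p)/4+[230,100]
print('tips',back2('side',np.array([a((325,320)),a((487,392))]),.192,q), proj('side',[.4554,.1158,.192]))
P=back2('side',np.array([a((367,402)),a((437,335))]),.172,q);print('ridge',P,toconv(P,q))
```

```text
tips [[0.49545673 0.13496054 0.192     ]
 [0.39912024 0.1226452  0.192     ]] [[331.85935876 183.80741008]]
ridge [[0.45233491 0.15170434 0.172     ]
 [0.45651209 0.08736851 0.172     ]] [[  1.87264124 126.57714907]
 [ -1.96714946  62.22030825]]
```

Emit:
{"fn": "step_arm", "kwargs": {
  "series": [
    {"ax": 0,"ay": 0,"az": 0,"x": 0,"y": 0,"z": -0.025,"claw": 100},
    {"ax": 0,"ay": 0,"az": 0,"x": 0,"y": 0,"z": -0.05,"claw": 100},
    {"ax": 0,"ay": 0,"az": 0,"x": 0,"y": 0,"z": -0.05,"claw": 100},
    {"ax": 0,"ay": 0,"az": 0,"x": 0,"y": 0,"z": -0.05,"claw": 40},
    {"ax": 0,"ay": 0,"az": 0,"x": 0,"y": 0,"z": -0.05,"claw": 28},
    {"ax": 0,"ay": 0,"az": 0,"x": 0,"y": 0,"z": -0.05,"claw": 25},
    {"ax": 0,"ay": 0,"az": 0,"x": 0,"y": 0,"z": -0.05,"claw": 20}
  ],
  "squeeze": 15
}}

```text
time_s: 2.9
tool_pos: [0.4564, 0.1161, 0.1515]
tool_rot: [179.9, 0.0, 97.1]
force: [0.7, 0.4, 0.0]
grip_width: 0.0628
```

Emit:
{"fn": "step_arm", "kwargs": {
  "series": [
    {"ax": 0,"ay": 0,"az": 0,"x": 0,"y": 0,"z": 0,"claw": 20},
    {"ax": 0,"ay": 0,"az": 0,"x": 0,"y": 0,"z": 0,"claw": 20},
    {"ax": 0,"ay": 0,"az": 0,"x": 0,"y": 0,"z": 0,"claw": 18},
    {"ax": 0,"ay": 0,"az": 0,"x": 0,"y": 0,"z": 0,"claw": 18},
    {"ax": 0,"ay": 0,"az": 0,"x": 0,"y": 0,"z": 0,"claw": 18},
    {"ax": 0,"ay": 0,"az": 0,"x": 0,"y": 0,"z": 0,"claw": 16}
  ]
}}

```text
time_s: 3.5
tool_pos: [0.4557, 0.1161, 0.1506]
tool_rot: [180.0, 0.0, 97.1]
force: [-0.1, 0.8, 0.2]
grip_width: 0.0172
```

Now clamp on the 12 mm bar.

Emit:
{"fn": "step_arm", "kwargs": {
  "series": [
    {"ax": 0,"ay": 0,"az": 0,"x": 0,"y": 0,"z": 0,"claw": 8},
    {"ax": 0,"ay": 0,"az": 0,"x": 0,"y": 0,"z": 0,"claw": 5},
    {"ax": 0,"ay": 0,"az": 0,"x": 0,"y": 0,"z": 0,"claw": 5},
    {"ax": 0,"ay": 0,"az": 0,"x": 0,"y": 0,"z": 0,"claw": 5}
  ],
  "squeeze": 25
}}

```text
time_s: 3.9
tool_pos: [0.4562, 0.1162, 0.1507]
tool_rot: [179.9, -0.0, 97.1]
force: [1.8, 1.0, -0.1]
grip_width: 0.0116
```

Run:
```python
from h import *
for n in("side",): cv2.imwrite(f"pics/{n}2.png",vision.read_camera(n)[:,:,::-1])
o=status.get_obs(); print(o['tool_pos'],o['tool_rot'],o['force'],o['grip_width'])
crop('pics/side2.png','pics/s3.png',230,120,180,140,4)
```

```text
[0.45618199 0.11617093 0.1507633 ] [ 1.79935593e+02 -6.14846088e-03  9.71051729e+01] [ 2.51473667  1.03142649 -1.77573498] 0.01184465961521054
```

View pics/s3.png

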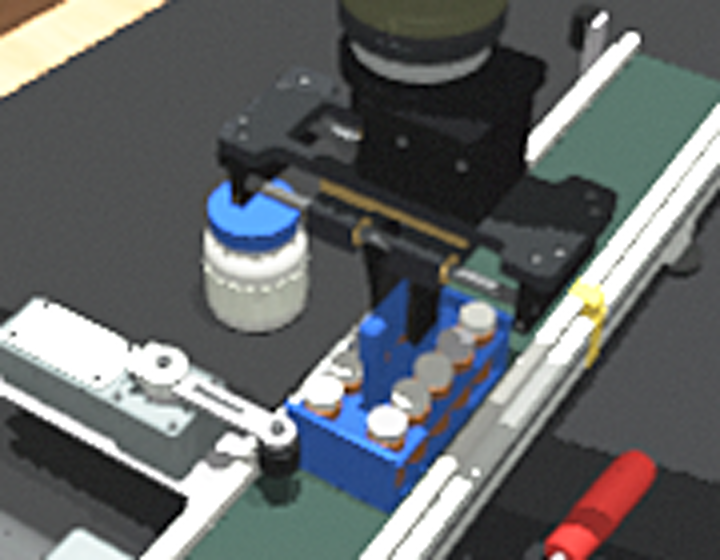

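Emit:
{"fn": "step_arm", "kwargs": {
  "series": [
    {"ax": 0,"ay": 0,"az": 0,"x": 0.0005,"y": -0.004,"z": 0,"claw": 5},
    {"ax": 0,"ay": 0,"az": 0,"x": 0.0015,"y": -0.012,"z": 0,"claw": 5},
    {"ax": 0,"ay": 0,"az": 0,"x": 0.0027,"y": -0.022,"z": 0,"claw": 5},
    {"ax": 0,"ay": 0,"az": 0,"x": 0.004,"y": -0.032,"z": 0,"claw": 5},
    {"ax": 0,"ay": 0,"az": 0,"x": 0.0053,"y": -0.042,"z": 0,"claw": 5},
    {"ax": 0,"ay": 0,"az": 0,"x": 0.0065,"y": -0.052,"z": 0,"claw": 5},
    {"ax": 0,"ay": 0,"az": 0,"x": 0.0078,"y": -0.062,"z": 0,"claw": 5},
    {"ax": 0,"ay": 0,"az": 0,"x": 0.009,"y": -0.072,"z": 0,"claw": 5},
    {"ax": 0,"ay": 0,"az": 0,"x": 0.01,"y": -0.08,"z": 0,"claw": 5}
  ]
}}

```text
time_s: 4.85
tool_pos: [0.4658, 0.035, 0.1506]
tool_rot: [-180.0, 0.0, 97.1]
force: [0.1, 4.2, 1.1]
grip_width: 0.0115
```

Emit:
{"fn": "step_arm", "kwargs": {
  "series": [
    {"ax": 0,"ay": 0,"az": 0,"x": 0.001,"y": -0.008,"z": 0,"claw": 5},
    {"ax": 0,"ay": 0,"az": 0,"x": 0.0025,"y": -0.02,"z": 0,"claw": 5},
    {"ax": 0,"ay": 0,"az": 0,"x": 0.0043,"y": -0.034,"z": 0,"claw": 5},
    {"ax": 0,"ay": 0,"az": 0,"x": 0.006,"y": -0.048,"z": 0,"claw": 5},
    {"ax": 0,"ay": 0,"az": 0,"x": 0.0078,"y": -0.062,"z": 0,"claw": 5},
    {"ax": 0,"ay": 0,"az": 0,"x": 0.0095,"y": -0.076,"z": 0,"claw": 5},
    {"ax": 0,"ay": 0,"az": 0,"x": 0.0113,"y": -0.09,"z": 0,"claw": 5},
    {"ax": 0,"ay": 0,"az": 0,"x": 0.013,"y": -0.104,"z": 0,"claw": 5},
    {"ax": 0,"ay": 0,"az": 0,"x": 0.0148,"y": -0.118,"z": 0,"claw": 5},
    {"ax": 0,"ay": 0,"az": 0,"x": 0.0165,"y": -0.132,"z": 0,"claw": 5},
    {"ax": 0,"ay": 0,"az": 0,"x": 0.018,"y": -0.144,"z": 0,"claw": 5},
    {"ax": 0,"ay": 0,"az": 0,"x": 0.019,"y": -0.152,"z": 0,"claw": 5}
  ]
}}

```text
time_s: 6.05
tool_pos: [0.4848, -0.1173, 0.1506]
tool_rot: [-180.0, 0.0, 97.0]
force: [-1.6, 5.5, 3.9]
grip_width: 0.0119
```

Run:
```python
from h import *
for n in("side","top"): cv2.imwrite(f"pics/{n}3.png",vision.read_camera(n)[:,:,::-1])
o=status.get_obs(); print(o['tool_pos'],o['tool_rot'],o['force'],o['grip_width'])
crop('pics/side3.png','pics/s4.png',240,100,190,140,4)
crop('pics/top3.png','pics/t4.png',260,130,220,130,3.6)
```

```text
[ 0.48489467 -0.11856795  0.15058864] [1.79981527e+02 1.27060172e-01 9.69869739e+01] [-0.17324634 -1.0917354   1.71238915] 0.01151635438029827
```

View pics/s4.png

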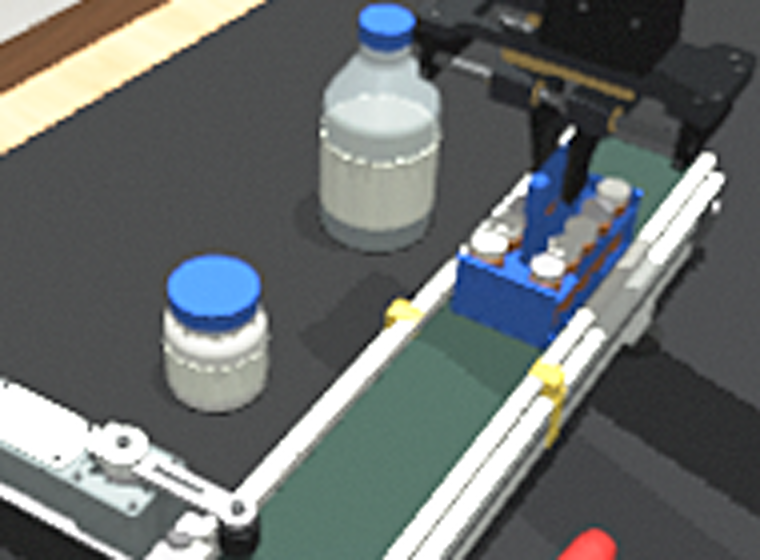

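View pics/t4.png

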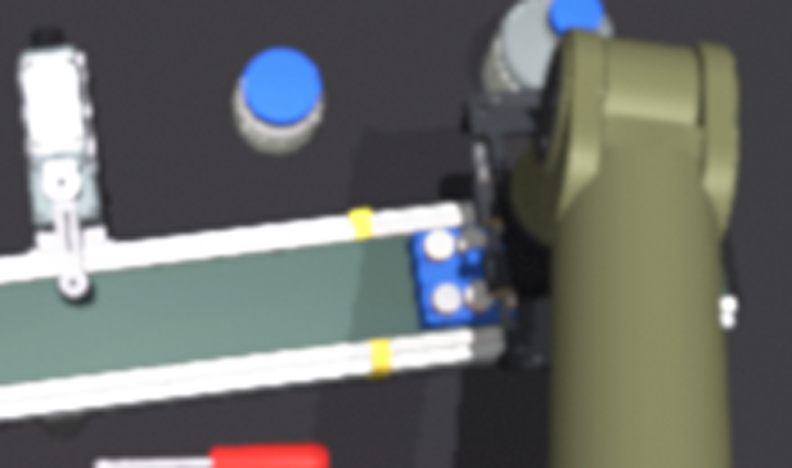

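Emit:
{"fn": "step_arm", "kwargs": {
  "series": [
    {"ax": 0,"ay": 0,"az": 0,"x": 0,"y": 0,"z": 0,"claw": 20},
    {"ax": 0,"ay": 0,"az": 0,"x": 0,"y": 0,"z": 0,"claw": 30},
    {"ax": 0,"ay": 0,"az": 0,"x": 0,"y": 0,"z": 0,"claw": 40},
    {"ax": 0,"ay": 0,"az": 0,"x": 0,"y": 0,"z": 0,"claw": 40},
    {"ax": 0,"ay": 0,"az": 0,"x": 0,"y": 0,"z": 0,"claw": 40}
  ]
}}

```text
time_s: 6.65
tool_pos: [0.4847, -0.1158, 0.1505]
tool_rot: [-180.0, 0.0, 97.1]
force: [-0.8, 0.4, -0.4]
grip_width: 0.0334
```

Emit:
{"fn": "step_arm", "kwargs": {
  "series": [
    {"ax": 0,"ay": 0,"az": 0,"x": 0,"y": 0,"z": 0.015,"claw": 40},
    {"ax": 0,"ay": 0,"az": 0,"x": 0,"y": 0,"z": 0.04,"claw": 40},
    {"ax": 0,"ay": 0,"az": 0,"x": 0,"y": 0,"z": 0.07,"claw": 40},
    {"ax": 0,"ay": 0,"az": 0,"x": 0,"y": 0,"z": 0.09,"claw": 40},
    {"ax": 0,"ay": 0,"az": 0,"x": 0,"y": 0.03,"z": 0.1,"claw": 0},
    {"ax": 0,"ay": 0,"az": 0,"x": -0.003,"y": 0.07,"z": 0.1,"claw": 0},
    {"ax": 0,"ay": 0,"az": 0,"x": -0.006,"y": 0.115,"z": 0.1,"claw": 0},
    {"ax": 0,"ay": 0,"az": 0,"x": -0.008,"y": 0.16,"z": 0.1,"claw": 0},
    {"ax": 0,"ay": 0,"az": 0,"x": -0.01,"y": 0.205,"z": 0.1,"claw": 0},
    {"ax": 0,"ay": 0,"az": 0,"x": -0.012,"y": 0.245,"z": 0.1,"claw": 0},
    {"ax": 0,"ay": 0,"az": 0,"x": -0.014,"y": 0.27,"z": 0.1,"claw": 0},
    {"ax": 0,"ay": 0,"az": 0,"x": -0.014,"y": 0.278,"z": 0.09,"claw": 0}
  ]
}}

```text
time_s: 7.85
tool_pos: [0.4706, 0.166, 0.2416]
tool_rot: [179.8, -0.0, 97.4]
force: [0.5, -0.5, 0.3]
grip_width: 0.0003
```

Run:
```python
from h import *
for n in("side","top"): cv2.imwrite(f"pics/{n}4.png",vision.read_camera(n)[:,:,::-1])
o=status.get_obs(); print(o['tool_pos'],o['tool_rot'],o['force'],o['grip_width'],o['qpos'])
crop('pics/side4.png','pics/s5.png',200,80,240,180,3.3)
crop('pics/top4.png','pics/t5.png',220,130,260,130,3)
```

```text
[0.46976261 0.16227294 0.23905608] [-1.79868389e+02  2.17594537e-02  9.72364533e+01] [ 0.13836801 -0.11495436  0.19710313] 0.0003936303748730429 [ 31.87271307   2.10793748 -54.45766793 101.95213283   1.7462946
  76.96073868 -15.72824868]
```

View pics/s5.png

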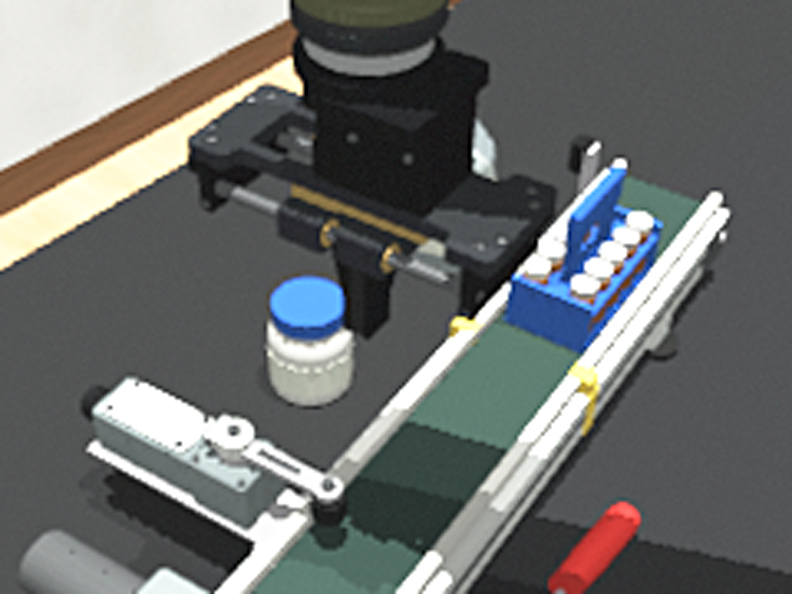

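View pics/t5.png

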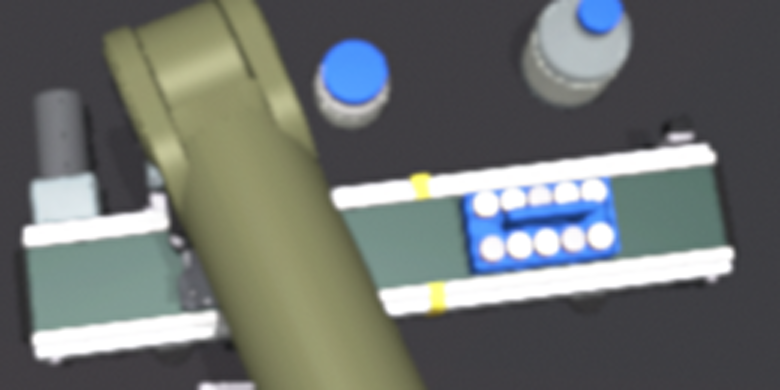

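Emit:
{"fn": "step_arm", "kwargs": {
  "series": [
    {"ax": 0,"ay": 0,"az": 0,"x": 0,"y": 0,"z": -0.03,"claw": 0},
    {"ax": 0,"ay": 0,"az": 0,"x": 0,"y": 0,"z": -0.065,"claw": 0},
    {"ax": 0,"ay": 0,"az": 0,"x": 0,"y": 0,"z": -0.1,"claw": 0},
    {"ax": 0,"ay": 0,"az": 0,"x": 0,"y": 0,"z": -0.125,"claw": 0},
    {"ax": 0,"ay": 0,"az": 0,"x": 0,"y": 0,"z": -0.139,"claw": 0},
    {"ax": 0,"ay": 0,"az": 0,"x": 0,"y": 0,"z": -0.139,"claw": 0},
    {"ax": 0,"ay": 0,"az": 0,"x": 0,"y": 0,"z": -0.139,"claw": 0}
  ]
}}

```text
time_s: 8.65
tool_pos: [0.4715, 0.1614, 0.1022]
tool_rot: [180.0, 0.0, 97.0]
force: [0.1, 0.2, 0.2]
grip_width: 0.0006
```

Run:
```python
from h import *
for n in("side",): cv2.imwrite(f"pics/{n}5.png",vision.read_camera(n)[:,:,::-1])
o=status.get_obs(); print(o['tool_pos'],o['tool_rot'],o['force'],o['grip_width'])
crop('pics/side5.png','pics/s6.png',240,150,120,100,6)
```

```text
[0.47185981 0.16186192 0.10277833] [1.79884390e+02 3.37300328e-03 9.70522964e+01] [-0.22525798  0.09970911  0.32183318] 0.0007471005056283542
```

View pics/s6.png

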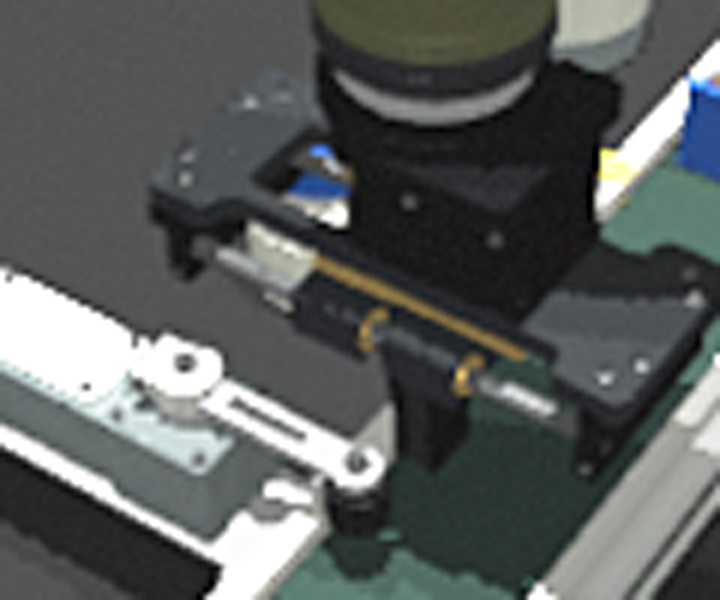

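Emit:
{"fn": "step_arm", "kwargs": {
  "series": [
    {"ax": 0,"ay": 0,"az": 0,"x": 0.0018,"y": 0.004,"z": 0,"claw": 0},
    {"ax": 0,"ay": 0,"az": 0,"x": 0.001,"y": 0.008,"z": 0,"claw": 0},
    {"ax": 0,"ay": 0,"az": 0,"x": 0.0005,"y": 0.012,"z": 0,"claw": 0},
    {"ax": 0,"ay": 0,"az": 0,"x": 0.0005,"y": 0.012,"z": 0,"claw": 0}
  ]
}}

```text
time_s: 9.1
tool_pos: [0.4711, 0.1752, 0.102]
tool_rot: [180.0, -0.0, 97.2]
force: [0.1, 0.0, -0.1]
grip_width: 0.0004
```

Emit:
{"fn": "step_arm", "kwargs": {
  "series": [
    {"ax": 0,"ay": 0,"az": 0,"x": -0.0002,"y": 0.002,"z": 0,"claw": 0},
    {"ax": 0,"ay": 0,"az": 0,"x": -0.0003,"y": 0.003,"z": 0,"claw": 0},
    {"ax": 0,"ay": 0,"az": 0,"x": -0.0003,"y": 0.003,"z": 0,"claw": 0}
  ]
}}

```text
time_s: 9.4
tool_pos: [0.4709, 0.1772, 0.1016]
tool_rot: [180.0, 0.0, 97.1]
force: [-0.0, -0.7, -0.4]
grip_width: 0.0002
```

Emit:
{"fn": "step_arm", "kwargs": {
  "series": [
    {"ax": 0,"ay": 0,"az": 0,"x": -0.0003,"y": 0.002,"z": 0,"claw": 0},
    {"ax": 0,"ay": 0,"az": 0,"x": -0.0003,"y": 0.002,"z": 0,"claw": 0}
  ]
}}

```text
time_s: 9.6
tool_pos: [0.4705, 0.1793, 0.1016]
tool_rot: [-180.0, -0.0, 97.1]
force: [0.5, 0.2, 0.4]
grip_width: 0.0001
```

Emit:
{"fn": "step_arm", "kwargs": {
  "series": [
    {"ax": 0,"ay": 0,"az": 0,"x": -0.0002,"y": 0.002,"z": 0,"claw": 0},
    {"ax": 0,"ay": 0,"az": 0,"x": -0.0002,"y": 0.002,"z": 0,"claw": 0}
  ]
}}

```text
time_s: 9.8
tool_pos: [0.4704, 0.1813, 0.1016]
tool_rot: [180.0, -0.0, 97.1]
force: [-0.4, 0.3, -0.3]
grip_width: 0.0003
```

Emit:
{"fn": "step_arm", "kwargs": {
  "series": [
    {"ax": 0,"ay": 0,"az": 0,"x": -0.0001,"y": 0.001,"z": 0,"claw": 0},
    {"ax": 0,"ay": 0,"az": 0,"x": -0.0002,"y": 0.0015,"z": 0,"claw": 0}
  ]
}}

```text
time_s: 10.0
tool_pos: [0.4705, 0.1819, 0.1016]
tool_rot: [180.0, 0.1, 97.1]
force: [1.1, -1.9, -0.3]
grip_width: 0.0002
```

Emit:
{"fn": "step_arm", "kwargs": {
  "series": [
    {"ax": 0,"ay": 0,"az": 0,"x": -0.0001,"y": 0.001,"z": 0,"claw": 0},
    {"ax": 0,"ay": 0,"az": 0,"x": -0.0002,"y": 0.0015,"z": 0,"claw": 0}
  ]
}}

```text
time_s: 10.2
tool_pos: [0.4702, 0.1837, 0.1016]
tool_rot: [180.0, 0.0, 97.1]
force: [0.2, -2.1, 0.1]
grip_width: 0.0004
```

Emit:
{"fn": "step_arm", "kwargs": {
  "series": [
    {"ax": 0,"ay": 0,"az": 0,"x": -0.0001,"y": 0.001,"z": 0,"claw": 0},
    {"ax": 0,"ay": 0,"az": 0,"x": -0.0002,"y": 0.0015,"z": 0,"claw": 0}
  ]
}}

```text
time_s: 10.4
tool_pos: [0.4699, 0.1855, 0.1016]
tool_rot: [180.0, 0.0, 97.1]
force: [0.1, -2.2, 0.2]
grip_width: 0.0004
```

Emit:
{"fn": "step_arm", "kwargs": {
  "series": [
    {"ax": 0,"ay": 0,"az": 0,"x": -0.0001,"y": 0.001,"z": 0,"claw": 0},
    {"ax": 0,"ay": 0,"az": 0,"x": -0.0002,"y": 0.0015,"z": 0,"claw": 0}
  ]
}}

```text
time_s: 10.6
tool_pos: [0.4696, 0.1872, 0.1016]
tool_rot: [180.0, 0.0, 97.1]
force: [0.7, -1.4, 0.0]
grip_width: 0.0005
```

Run:
```python
import numpy as np
r=np.array([-.0739,-.0251]);p=r
for f in range(0,46,2):
    a=-np.radians(f);n=np.array([[np.cos(a),-np.sin(a)],[np.sin(a),np.cos(a)]])@r
    print(f,((n-r)*1000).round(2),((n-p)*1000).round(2));p=n
```

```text
0 [0. 0.] [0. 0.]
2 [-0.83  2.59] [-0.83  2.59]
4 [-1.57  5.22] [-0.74  2.62]
6 [-2.22  7.86] [-0.65  2.65]
8 [-2.77 10.53] [-0.56  2.67]
10 [-3.24 13.21] [-0.46  2.68]
12 [-3.6  15.91] [-0.37  2.7 ]
14 [-3.88 18.62] [-0.27  2.71]
16 [-4.06 21.34] [-0.18  2.72]
18 [-4.14 24.06] [-0.08  2.72]
20 [-4.13 26.79] [0.01 2.72]
22 [-4.02 29.51] [0.11 2.72]
24 [-3.82 32.23] [0.2  2.72]
26 [-3.52 34.94] [0.3  2.71]
28 [-3.13 37.63] [0.39 2.7 ]
30 [-2.65 40.31] [0.48 2.68]
32 [-2.07 42.98] [0.58 2.66]
34 [-1.4  45.62] [0.67 2.64]
36 [-0.64 48.23] [0.76 2.62]
38 [ 0.21 50.82] [0.85 2.59]
40 [ 1.16 53.37] [0.94 2.56]
42 [ 2.19 55.9 ] [1.03 2.52]
44 [ 3.3  58.38] [1.12 2.48]
```

Emit:
{"fn": "step_arm", "kwargs": {
  "series": [
    {"ax": 0,"ay": 0,"az": -1,"x": -0.0004,"y": 0.0013,"z": 0,"claw": 0},
    {"ax": 0,"ay": 0,"az": -2,"x": -0.0008,"y": 0.0026,"z": 0,"claw": 0},
    {"ax": 0,"ay": 0,"az": -3,"x": -0.0012,"y": 0.0039,"z": 0,"claw": 0},
    {"ax": 0,"ay": 0,"az": -4,"x": -0.0016,"y": 0.0052,"z": 0,"claw": 0},
    {"ax": 0,"ay": 0,"az": -4,"x": -0.0016,"y": 0.0052,"z": 0,"claw": 0}
  ]
}}

```text
time_s: 11.1
tool_pos: [0.4679, 0.1925, 0.1016]
tool_rot: [180.0, 0.0, 93.1]
force: [0.5, -2.8, 0.0]
grip_width: 0.0002
```

Emit:
{"fn": "step_arm", "kwargs": {
  "series": [
    {"ax": 0,"ay": 0,"az": -1,"x": -0.0003,"y": 0.0013,"z": 0,"claw": 0},
    {"ax": 0,"ay": 0,"az": -2,"x": -0.0006,"y": 0.0026,"z": 0,"claw": 0},
    {"ax": 0,"ay": 0,"az": -2,"x": -0.0006,"y": 0.0026,"z": 0,"claw": 0}
  ]
}}

```text
time_s: 11.4
tool_pos: [0.4673, 0.1951, 0.1016]
tool_rot: [180.0, -0.0, 91.1]
force: [0.5, -1.9, -0.1]
grip_width: 0.0007
```

Emit:
{"fn": "step_arm", "kwargs": {
  "series": [
    {"ax": 0,"ay": 0,"az": -1,"x": -0.0003,"y": 0.0013,"z": 0,"claw": 0},
    {"ax": 0,"ay": 0,"az": -1,"x": -0.0003,"y": 0.0013,"z": 0,"claw": 0}
  ]
}}

```text
time_s: 11.6
tool_pos: [0.467, 0.1963, 0.1016]
tool_rot: [180.0, -0.0, 90.1]
force: [0.8, -2.5, 0.3]
grip_width: 0.0004
```

Emit:
{"fn": "step_arm", "kwargs": {
  "series": [
    {"ax": 0,"ay": 0,"az": -1,"x": -0.0002,"y": 0.0013,"z": 0,"claw": 0},
    {"ax": 0,"ay": 0,"az": -2,"x": -0.0005,"y": 0.0027,"z": 0,"claw": 0},
    {"ax": 0,"ay": 0,"az": -2,"x": -0.0005,"y": 0.0027,"z": 0,"claw": 0}
  ]
}}

```text
time_s: 11.9
tool_pos: [0.4665, 0.1991, 0.1016]
tool_rot: [180.0, -0.0, 88.1]
force: [0.9, -3.5, -0.1]
grip_width: 0.0004
```

Emit:
{"fn": "step_arm", "kwargs": {
  "series": [
    {"ax": 0,"ay": 0,"az": -1,"x": -0.0002,"y": 0.0013,"z": 0,"claw": 0},
    {"ax": 0,"ay": 0,"az": -2,"x": -0.0004,"y": 0.0027,"z": 0,"claw": 0},
    {"ax": 0,"ay": 0,"az": -2,"x": -0.0004,"y": 0.0027,"z": 0,"claw": 0}
  ]
}}

```text
time_s: 12.2
tool_pos: [0.4661, 0.2018, 0.1016]
tool_rot: [180.0, -0.0, 86.1]
force: [1.1, -3.0, 0.3]
grip_width: 0.0003
```

f≈11 (lever ~15°). Continue in 1–2° steps, reading after each.

Emit:
{"fn": "step_arm", "kwargs": {
  "series": [
    {"ax": 0,"ay": 0,"az": -1,"x": -0.0002,"y": 0.0014,"z": 0,"claw": 0},
    {"ax": 0,"ay": 0,"az": -1,"x": -0.0002,"y": 0.0014,"z": 0,"claw": 0},
    {"ax": 0,"ay": 0,"az": -1,"x": -0.0002,"y": 0.0014,"z": 0,"claw": 0}
  ]
}}

```text
time_s: 12.5
tool_pos: [0.466, 0.203, 0.1016]
tool_rot: [-180.0, 0.0, 85.1]
force: [0.1, -2.3, 0.2]
grip_width: 0.0002
```

Emit:
{"fn": "step_arm", "kwargs": {
  "series": [
    {"ax": 0,"ay": 0,"az": -1,"x": -0.0002,"y": 0.0014,"z": 0,"claw": 0},
    {"ax": 0,"ay": 0,"az": -1,"x": -0.0002,"y": 0.0014,"z": 0,"claw": 0},
    {"ax": 0,"ay": 0,"az": -1,"x": -0.0002,"y": 0.0014,"z": 0,"claw": 0}
  ]
}}

```text
time_s: 12.8
tool_pos: [0.4658, 0.2044, 0.1016]
tool_rot: [180.0, 0.0, 84.1]
force: [0.2, -2.5, -0.2]
grip_width: 0.0002
```

Emit:
{"fn": "step_arm", "kwargs": {
  "series": [
    {"ax": 0,"ay": 0,"az": -1,"x": -0.0001,"y": 0.0014,"z": 0,"claw": 0},
    {"ax": 0,"ay": 0,"az": -2,"x": -0.0002,"y": 0.0027,"z": 0,"claw": 0},
    {"ax": 0,"ay": 0,"az": -2,"x": -0.0002,"y": 0.0027,"z": 0,"claw": 0}
  ]
}}

```text
time_s: 13.1
tool_pos: [0.4655, 0.2074, 0.1016]
tool_rot: [180.0, -0.0, 82.1]
force: [0.1, -3.1, 0.3]
grip_width: 0.0005
```

Emit:
{"fn": "step_arm", "kwargs": {
  "series": [
    {"ax": 0,"ay": 0,"az": -1,"x": -0.0001,"y": 0.0014,"z": 0,"claw": 0},
    {"ax": 0,"ay": 0,"az": -2,"x": -0.0002,"y": 0.0027,"z": 0,"claw": 0},
    {"ax": 0,"ay": 0,"az": -2,"x": -0.0002,"y": 0.0027,"z": 0,"claw": 0}
  ]
}}

```text
time_s: 13.4
tool_pos: [0.4653, 0.21, 0.1016]
tool_rot: [-180.0, -0.0, 80.1]
force: [0.7, -3.7, -0.2]
grip_width: 0.0005
```

Emit:
{"fn": "step_arm", "kwargs": {
  "series": [
    {"ax": 0,"ay": 0,"az": -1,"x": 0,"y": 0.0014,"z": 0,"claw": 0},
    {"ax": 0,"ay": 0,"az": -2,"x": 0,"y": 0.0027,"z": 0,"claw": 0},
    {"ax": 0,"ay": 0,"az": -2,"x": 0,"y": 0.0027,"z": 0,"claw": 0}
  ]
}}

```text
time_s: 13.7
tool_pos: [0.4654, 0.2125, 0.1015]
tool_rot: [180.0, 0.0, 78.1]
force: [-0.9, -3.3, 1.0]
grip_width: 0.0003
```

Emit:
{"fn": "step_arm", "kwargs": {
  "series": [
    {"ax": 0,"ay": 0,"az": -1,"x": 0,"y": 0.0014,"z": 0,"claw": 0},
    {"ax": 0,"ay": 0,"az": -1,"x": 0,"y": 0.0014,"z": 0,"claw": 0}
  ]
}}

```text
time_s: 13.9
tool_pos: [0.4655, 0.2137, 0.1015]
tool_rot: [180.0, 0.0, 77.1]
force: [-0.3, -3.5, 0.3]
grip_width: 0.0002
```

Emit:
{"fn": "step_arm", "kwargs": {
  "series": [
    {"ax": 0,"ay": 0,"az": -1,"x": 0,"y": 0.0014,"z": 0,"claw": 0},
    {"ax": 0,"ay": 0,"az": -1,"x": 0,"y": 0.0014,"z": 0,"claw": 0}
  ]
}}

```text
time_s: 14.1
tool_pos: [0.4654, 0.2151, 0.1015]
tool_rot: [180.0, 0.0, 76.1]
force: [0.8, -4.7, 0.2]
grip_width: 0.0006
```

f=21, force rising; single-degree steps, one call each.

Emit:
{"fn": "step_arm", "kwargs": {
  "series": [
    {"ax": 0,"ay": 0,"az": -1,"x": 0.0001,"y": 0.0014,"z": 0,"claw": 0},
    {"ax": 0,"ay": 0,"az": -1,"x": 0.0001,"y": 0.0014,"z": 0,"claw": 0}
  ]
}}

```text
time_s: 14.3
tool_pos: [0.4656, 0.2164, 0.1015]
tool_rot: [180.0, 0.0, 75.1]
force: [0.2, -4.3, 1.0]
grip_width: 0.0005
```

Emit:
{"fn": "step_arm", "kwargs": {
  "series": [
    {"ax": 0,"ay": 0,"az": -1,"x": 0.0001,"y": 0.0014,"z": 0,"claw": 0},
    {"ax": 0,"ay": 0,"az": -1,"x": 0.0001,"y": 0.0014,"z": 0,"claw": 0}
  ]
}}

```text
time_s: 14.5
tool_pos: [0.4657, 0.2175, 0.1015]
tool_rot: [180.0, 0.1, 74.1]
force: [0.9, -4.6, 1.3]
grip_width: 0.0004
```

Emit:
{"fn": "step_arm", "kwargs": {
  "series": [
    {"ax": 0,"ay": 0,"az": -1,"x": 0.0001,"y": 0.0014,"z": 0,"claw": 0},
    {"ax": 0,"ay": 0,"az": -1,"x": 0.0001,"y": 0.0014,"z": 0,"claw": 0}
  ]
}}

```text
time_s: 14.7
tool_pos: [0.4659, 0.2186, 0.1015]
tool_rot: [180.0, 0.1, 73.0]
force: [0.5, -6.6, 1.2]
grip_width: 0.0007
```

Emit:
{"fn": "step_arm", "kwargs": {
  "series": [
    {"ax": 0,"ay": 0,"az": -1,"x": 0.0001,"y": 0.0014,"z": 0,"claw": 0},
    {"ax": 0,"ay": 0,"az": -1,"x": 0.0001,"y": 0.0014,"z": 0,"claw": 0}
  ]
}}

```text
time_s: 14.9
tool_pos: [0.466, 0.2196, 0.1015]
tool_rot: [180.0, 0.1, 72.0]
force: [0.0, -7.4, 1.7]
grip_width: 0.0004
```

Emit:
{"fn": "step_arm", "kwargs": {
  "series": [
    {"ax": 0,"ay": 0,"az": -1,"x": 0.0001,"y": 0.0014,"z": 0,"claw": 0},
    {"ax": 0,"ay": 0,"az": -1,"x": 0.0001,"y": 0.0014,"z": 0,"claw": 0}
  ]
}}

```text
time_s: 15.1
tool_pos: [0.4662, 0.2206, 0.1015]
tool_rot: [180.0, 0.2, 71.0]
force: [0.1, -6.1, 2.1]
grip_width: 0.0005
```

Emit:
{"fn": "step_arm", "kwargs": {
  "series": [
    {"ax": 0,"ay": 0,"az": -1,"x": 0.0001,"y": 0.0013,"z": 0,"claw": 0},
    {"ax": 0,"ay": 0,"az": -1,"x": 0.0001,"y": 0.0013,"z": 0,"claw": 0}
  ]
}}

```text
time_s: 15.3
tool_pos: [0.4664, 0.2215, 0.1014]
tool_rot: [179.9, 0.2, 70.0]
force: [0.8, -8.5, 1.8]
grip_width: 0.0004
```

Emit:
{"fn": "step_arm", "kwargs": {
  "series": [
    {"ax": 0,"ay": 0,"az": -1,"x": 0.0002,"y": 0.0013,"z": 0,"claw": 0},
    {"ax": 0,"ay": 0,"az": -1,"x": 0.0002,"y": 0.0013,"z": 0,"claw": 0}
  ]
}}

```text
time_s: 15.5
tool_pos: [0.4665, 0.2225, 0.1014]
tool_rot: [180.0, 0.2, 69.0]
force: [-0.6, -8.8, 3.2]
grip_width: 0.0006
```

Emit:
{"fn": "step_arm", "kwargs": {
  "series": [
    {"ax": 0,"ay": 0,"az": -1,"x": 0.0002,"y": 0.0013,"z": 0,"claw": 0},
    {"ax": 0,"ay": 0,"az": -1,"x": 0.0002,"y": 0.0013,"z": 0,"claw": 0}
  ]
}}

```text
time_s: 15.7
tool_pos: [0.4665, 0.2235, 0.1014]
tool_rot: [180.0, 0.3, 68.0]
force: [-0.0, -9.8, 3.4]
grip_width: 0.0
```

Emit:
{"fn": "step_arm", "kwargs": {
  "series": [
    {"ax": 0,"ay": 0,"az": -1,"x": 0.0002,"y": 0.0013,"z": 0,"claw": 0},
    {"ax": 0,"ay": 0,"az": -1,"x": 0.0002,"y": 0.0013,"z": 0,"claw": 0}
  ]
}}

```text
time_s: 15.9
tool_pos: [0.4667, 0.2248, 0.1014]
tool_rot: [180.0, 0.3, 67.0]
force: [-0.7, -10.1, 3.1]
grip_width: 0.0006
```

Emit:
{"fn": "step_arm", "kwargs": {
  "series": [
    {"ax": 0,"ay": 0,"az": -0.7,"x": 0.0002,"y": 0.001,"z": 0,"claw": 0},
    {"ax": 0,"ay": 0,"az": -0.7,"x": 0.0002,"y": 0.001,"z": 0,"claw": 0}
  ]
}}

```text
time_s: 16.1
tool_pos: [0.467, 0.2266, 0.1014]
tool_rot: [180.0, 0.2, 66.3]
force: [0.8, -6.7, 1.7]
grip_width: 0.0004
```

Emit:
{"fn": "step_arm", "kwargs": {
  "series": [
    {"ax": 0,"ay": 0,"az": 0,"x": 0,"y": 0,"z": 0,"claw": 0}
  ]
}}

```text
time_s: 16.2
tool_pos: [0.467, 0.2267, 0.1014]
tool_rot: [180.0, 0.2, 66.3]
force: [0.3, -6.9, 1.5]
grip_width: 0.0004
```

Run:
```python
from h import *
cv2.imwrite("pics/side6.png",vision.read_camera('side')[:,:,::-1])
o=status.get_obs(); print(o['tool_pos'],o['force'])
cv2.imwrite("pics/top6.png",vision.read_camera('top')[:,:,::-1])
o=status.get_obs(); print(o['tool_pos'],o['force'])
crop('pics/side6.png','pics/s7.png',240,150,120,100,6)
```

```text
[0.46699889 0.22671137 0.10141944] [ 0.22390465 -7.34674751  1.69764654]
[0.46701267 0.22669636 0.101436  ] [-0.54331826 -8.09553495  1.93130725]
```

View pics/s7.png

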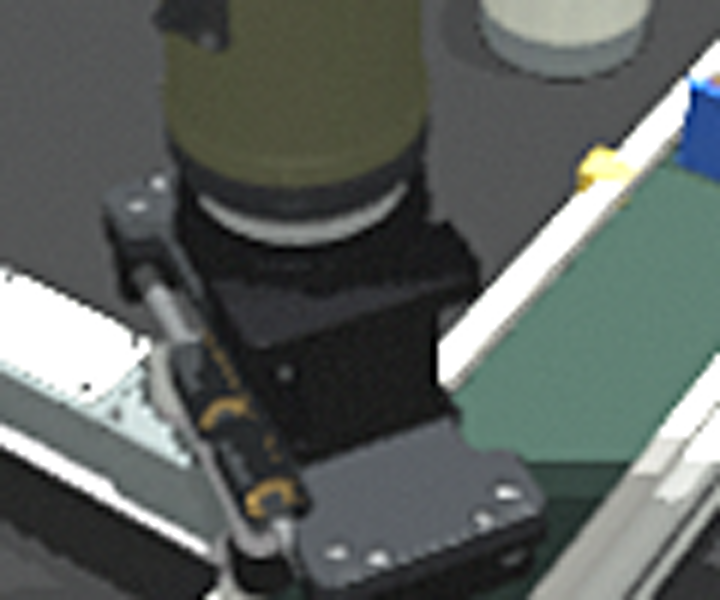

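Emit:
{"fn": "step_arm", "kwargs": {
  "series": [
    {"ax": 0,"ay": 0,"az": -0.4,"x": 0.0001,"y": 0.0005,"z": 0,"claw": 0},
    {"ax": 0,"ay": 0,"az": -0.4,"x": 0.0001,"y": 0.0005,"z": 0,"claw": 0}
  ]
}}

```text
time_s: 16.5
tool_pos: [0.467, 0.227, 0.1014]
tool_rot: [180.0, 0.2, 65.9]
force: [-0.5, -8.5, 3.1]
grip_width: 0.0001
```

Emit:
{"fn": "step_arm", "kwargs": {
  "series": [
    {"ax": 0,"ay": 0,"az": -0.4,"x": 0.0001,"y": 0.0005,"z": 0,"claw": 0},
    {"ax": 0,"ay": 0,"az": -0.4,"x": 0.0001,"y": 0.0005,"z": 0,"claw": 0}
  ]
}}

```text
time_s: 16.7
tool_pos: [0.4671, 0.2281, 0.1015]
tool_rot: [180.0, 0.1, 65.5]
force: [0.8, -6.1, 0.9]
grip_width: 0.0001
```

Run:
```python
from cell import status
o=status.get_obs(); print(o['time_s'],o['tool_pos'],o['force'],o['wrist_torque'],o['effort'].round(2))
```

```text
16.7 [0.46710747 0.22806514 0.10145015] [ 0.79170734 -6.06489978  0.8679088 ] [-1.44201635 -0.09626344 -0.02571648] [-3.100e+00 -3.027e+01 -8.740e+00 -2.861e+01 -1.580e+00 -1.440e+00
  2.000e-02]
```

Emit:
{"fn": "step_arm", "kwargs": {
  "series": [
    {"ax": 0,"ay": 0,"az": -0.2,"x": 0.0001,"y": 0.0003,"z": 0,"claw": 0},
    {"ax": 0,"ay": 0,"az": -0.2,"x": 0.0001,"y": 0.0003,"z": 0,"claw": 0}
  ]
}}

```text
time_s: 16.9
tool_pos: [0.4669, 0.2296, 0.1015]
tool_rot: [-180.0, 0.0, 65.4]
force: [0.9, -3.5, 1.0]
grip_width: 0.0004
```

Emit:
{"fn": "step_arm", "kwargs": {
  "series": [
    {"ax": 0,"ay": 0,"az": 0,"x": 0,"y": 0,"z": 0,"claw": 0}
  ]
}}

```text
time_s: 17.0
tool_pos: [0.4668, 0.2299, 0.1015]
tool_rot: [-180.0, 0.0, 65.4]
force: [-1.3, -3.8, -0.4]
grip_width: 0.0002
```

Emit:
{"fn": "step_arm", "kwargs": {
  "series": [
    {"ax": 0,"ay": 0,"az": -0.4,"x": 0.0001,"y": 0.0005,"z": 0,"claw": 0},
    {"ax": 0,"ay": 0,"az": -0.4,"x": 0.0001,"y": 0.0005,"z": 0,"claw": 0}
  ]
}}

```text
time_s: 17.2
tool_pos: [0.467, 0.2306, 0.1015]
tool_rot: [-180.0, -0.0, 65.0]
force: [-1.2, -3.8, 0.6]
grip_width: 0.0003
```

Emit:
{"fn": "step_arm", "kwargs": {
  "series": [
    {"ax": 0,"ay": 0,"az": 3,"x": -0.0007,"y": -0.004,"z": 0,"claw": 0},
    {"ax": 0,"ay": 0,"az": 6,"x": -0.0014,"y": -0.008,"z": 0,"claw": 0},
    {"ax": 0,"ay": 0,"az": 9,"x": -0.0018,"y": -0.0122,"z": 0,"claw": 0},
    {"ax": 0,"ay": 0,"az": 12,"x": -0.0021,"y": -0.0162,"z": 0,"claw": 0},
    {"ax": 0,"ay": 0,"az": 15,"x": -0.002,"y": -0.0203,"z": 0,"claw": 0},
    {"ax": 0,"ay": 0,"az": 18,"x": -0.0018,"y": -0.0244,"z": 0,"claw": 0},
    {"ax": 0,"ay": 0,"az": 22,"x": -0.0012,"y": -0.0298,"z": 0,"claw": 0},
    {"ax": 0,"ay": 0,"az": 26,"x": 0,"y": -0.0352,"z": 0,"claw": 0},
    {"ax": 0,"ay": 0,"az": 29,"x": 0.001,"y": -0.0392,"z": 0,"claw": 0},
    {"ax": 0,"ay": 0,"az": 32,"x": 0.0021,"y": -0.0435,"z": 0,"claw": 0},
    {"ax": 0,"ay": 0,"az": 32,"x": 0.0035,"y": -0.0535,"z": 0,"claw": 0},
    {"ax": 0,"ay": 0,"az": 32,"x": 0.005,"y": -0.066,"z": 0,"claw": 0}
  ]
}}

```text
time_s: 18.4
tool_pos: [0.4724, 0.1658, 0.1019]
tool_rot: [179.9, -0.2, 97.0]
force: [0.0, 0.2, 0.3]
grip_width: 0.0005
```

Emit:
{"fn": "step_arm", "kwargs": {
  "series": [
    {"ax": 0,"ay": 0,"az": 0,"x": 0,"y": 0,"z": 0.01,"claw": 0},
    {"ax": 0,"ay": 0,"az": 0,"x": 0,"y": 0,"z": 0.04,"claw": 0},
    {"ax": 0,"ay": 0,"az": 0,"x": 0,"y": 0,"z": 0.08,"claw": 0},
    {"ax": 0,"ay": 0,"az": 0,"x": 0,"y": 0,"z": 0.12,"claw": 0},
    {"ax": 0,"ay": 0,"az": 0,"x": 0,"y": -0.02,"z": 0.15,"claw": 0},
    {"ax": 0,"ay": 0,"az": 0,"x": 0,"y": -0.05,"z": 0.17,"claw": 0},
    {"ax": 0,"ay": 0,"az": 0,"x": 0,"y": -0.08,"z": 0.18,"claw": 0},
    {"ax": 0,"ay": 0,"az": 0,"x": 0,"y": -0.08,"z": 0.18,"claw": 0},
    {"ax": 0,"ay": 0,"az": 0,"x": 0,"y": -0.08,"z": 0.18,"claw": 0}
  ]
}}

```text
time_s: 19.3
tool_pos: [0.4726, 0.0853, 0.2825]
tool_rot: [179.9, -0.0, 97.0]
force: [-0.3, 0.9, -0.5]
grip_width: 0.0002
```

Run:
```python
from h import *
for n in("side","top"): cv2.imwrite(f"pics/{n}7.png",vision.read_camera(n)[:,:,::-1])
o=status.get_obs(); print(o['time_s'],o['tool_pos'],o['tool_rot'],o['force'])
crop('pics/side7.png','pics/s8.png',200,80,240,180,3.3)
crop('pics/top7.png','pics/t8.png',220,130,260,130,3)
```

```text
19.4 [0.47199037 0.0862572  0.28166978] [ 1.79971262e+02 -5.19914537e-02  9.71315306e+01] [-0.4272657   0.16945452 -0.38023272]
```

View pics/s8.png

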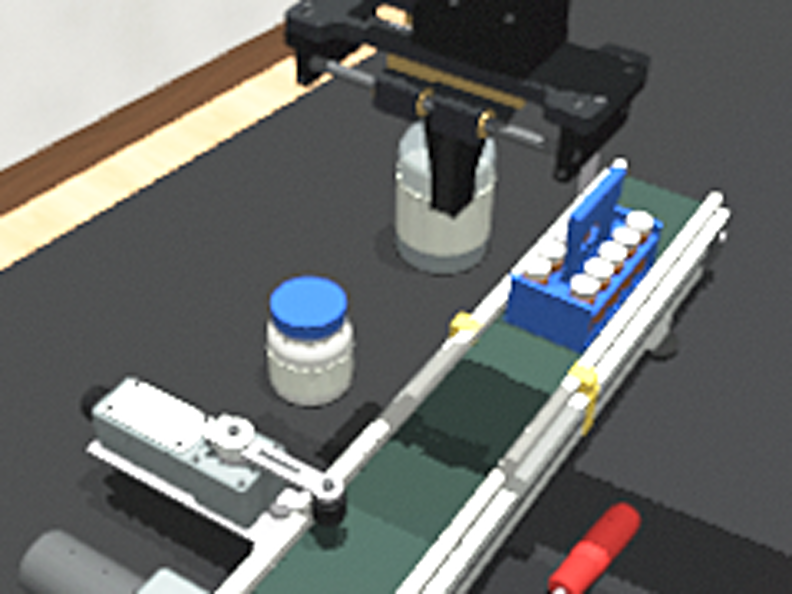

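View pics/t8.png

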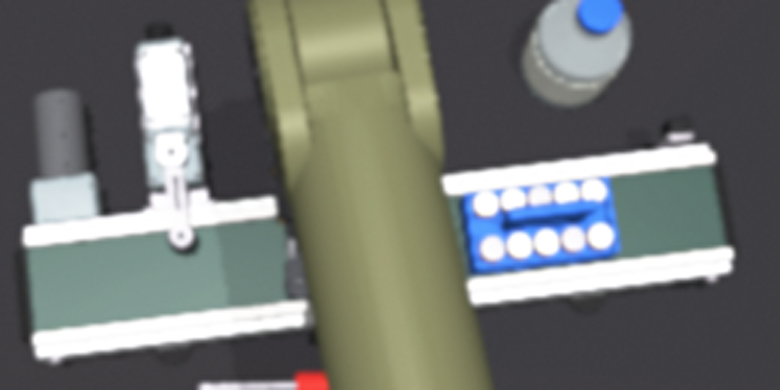

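```bash
python3 -c "
from cell import workorder
print(workorder.sign_off())"
```

```text
the job is handed in; nothing more can be done
None
```

The rack is back behind the yellow marks and the switch was tested once with the closed fingertips. The job was handed in at about 19.4 s of the 64 s; sign-off reports no verdict.

- **Rack:** I gripped the handle and slid the rack about 234 mm back along the belt, then let go. In the last pictures it stands square on the belt, with its nose an estimated 20 to 25 mm behind the marks. The other things on the bench look undisturbed, though the arm hid the jar in the last top view.
- **Switch:** I swung the lever along its arc in small steps. The force rose from about 2.5 N to about 10 N at roughly 0.55 rad. It then fell to about 3.5 to 3.8 N and stayed there, and I took that as the click. I stopped there with no second rise in force, so the end stop was not reached.
- **Lever home:** I backed off along the same arc. The lever returned to its rest position (same pixel in the top view), and the arm is clear of everything.

**What disagreed:**
- The fall in force was not one clean step. Readings went from 10.1 N to between 6.7 and 8.5 N, then to 6.1 N and 3.5 N over the last 5 mm of finger travel.
- The two cameras disagreed by about 4 to 5 mm along the belt, so I found the roller by touch. The nose distance above carries that same uncertainty.

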